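Load the amber vial and slide the sample case shut

TASK

Stand the amber vial upright in the empty well of the blue sample case and let go of it; then slide the white lid along its channel, over the small red ridge at the end, until the ridge has snapped up into the lid's slot and the lid is fully shut. Push steadily but never ram the lid or press hard on it in its channel, and leave the other two vials, the beaker, the reagent bottle and the spatula where they are.

Things in the scene. Friction and masses are not known exactly. Their poses are not given: they have to be found in the camera images.
- case: Blue sample case fixed to the bench, 200 mm long (x) x 104 wide (y) x 66.5 high. Origin: centre of its underside; z up; x runs along the lid channel in the closing direction, to the end with the red ridge and brass thumb screw. The lid rides on ledges 54 mm above the bench, under lips 78 mm apart (tops 66.5 mm high), with 1.5 mm play each side and 1.5 mm up.
- stop_mid (a point): On the case's ledge level, 83 mm from its origin along x: middle of the range of the stop. The yellow end piece carries the ridge and, 28 mm beyond the ridge's centre, the rigid stop face for the lid's leading edge. It is set anew each time, up to 8 mm to either side of this point (this point does not show it), so the shut place must be felt. Over 30 N between lid and case is ramming.
- well (a point): Centre of the floor of the empty well, a square hole 27 x 27 mm and 16 mm deep, chamfered, in a grey block inside the case; 8 mm above the bench, 20 mm from the case's origin along its x. The block's top is 24 mm above the bench. It is open from above while the lid is drawn back.
- ridge (a joint): Sprung red ridge across the case's end, 6 mm thick, 56 long. 0 m: up (4 mm above the ledges); about 0.002 to 0.004 under the lid; 0 again once snapped into its slot. The lid slides freely (about 1 N), meets the ridge some 26 mm before shut, takes 4 to 10 N to climb it and 3 to 9 N to run on, snaps 2 to 5 mm before the stop, then meets the stop.
- lid: White sliding lid, 160 mm long (x) x 90 wide (y) x 6 thick, loose in the case's channel and drawn back at the start, so that it overhangs the case's other end. Origin: centre of its underside; its x is the case's x, leading edge at +80 mm (underside bevelled over 11 mm), slot for the ridge 66 mm wide from 47.5 to 57 mm. 90 g.
- tab (a point): Centre of the top of the green upright tab on the lid, 14 mm (lid x) x 30 mm (lid y) x 24 mm high above the lid's top, centred 45 mm behind the lid's origin; this point is 30 mm above the lid's underside, 84 mm above the bench. Push it on its rear (-x) face or grip it.
- vial: The amber glass vial with a white cap, 24 mm diameter, 40 mm high, 35 g, standing on the bench. Origin: centre of its underside, z up.
- vial_green: Green glass vial with a white cap, same size; leave it.
- vial_blue: Blue vial with a black cap, same size; leave it.
- beaker: Clear glass beaker, 68 mm diameter, 85 mm high; origin under its centre. Leave it.
- reagent: White reagent bottle with a green cap, 60 mm diameter, 85 mm high; origin under its centre. Leave it.
- spatula: Small steel lab spatula, 150 mm long, 8 to 14 wide, lying on the bench; origin at its middle. Leave it.
Not all that is in view belongs to the job. Leave any purple look-alike of the case alone.

How it is judged:
By the outcome, as a careful person would: the job done as asked, in the order asked, and still so for the second after the job is handed in, with the robot touching nothing.
It also fails if it takes over 59 s, if anything falls off the work surface, if the arm or the gripper's body presses on something with over 40 N, if the wrist force passes 120 N, or if a joint passes its speed limit or range.

ROBOT

A 7-joint arm with a two-finger parallel gripper is mounted at the origin on the work surface. World frame = base frame: x ahead of the robot, y to its left, z up, the work surface at z = 0. Lengths are in m, angles in rad, forces in N, time in s.
With the tool pointing down it reaches from about 0.425 to 0.925 m from the base axis. Payload 6.8 kg.
Tool frame: the origin (TCP) lies at the very end of the fingers, on their centre line; the grasp point (between the pads) lies 19 mm behind it (bot.grasp_offset is the distance from the TCP to the grasp point, in m); z points along the fingers, y is the direction in which the jaws open and shut (so a half turn about z gives the same grasp; the last joint's range is limited). The gripper opens to 85 mm and grips with 20 to 120 N. Pads are 22 mm wide; open, the fingers measure 114 mm over their backs; the gripper's body (76 mm by 85 mm) begins 54 mm behind the grasp point. The pads swing forward as they close: fully open they stand 13 mm farther back than shut.
Start: joints at [1.093, 0.477, 0.022, 1.555, -0.011, 1.109, -0.083], TCP at [0.244, -0.629, 0.231] pointing down, gripper open.
Joint ranges: [-2.96, 2.96], [-0.34, 2.1], [-1.41, 1.46], [0.24, 2.44], [-1.37, 4.51], [0.17, 1.92], [-2.96, 2.96]. Speed limits (rad/s): [2.39, 2.39, 3.14, 3.14, 3.14, 3.14, 3.14].

INTERFACE

Orientations are given as a unit quaternion [w, x, y, z].
In Python, from station import monitor, cams, bot, finder gives the robot as it stands.
- The arm moves only by the tool jog_arm, never from a script. Its argument "plan" is a list of rows, each an object of numbers: "x", "y", "z": the shift along the tool's x, y, z as a fraction of full scale; "wx", "wy", "wz": the turn, a rotation vector about the tool's x, y, z as a fraction of full scale. A call has 1 to 12 rows; each row is the pose to reach, as a shift and turn from the pose measured when the call began, along the tool's axes at that moment, turning the shorter way round; what a row does not reach only later rows make up. Full scale, the value 1, is 20 cm for a shift and 180 degrees for a turn. A row lasts 1/12 s, in which the tool goes at most 41.7 mm and 7.16 degrees, less where a joint would pass 70% of its speed; a pose out of reach is approached as far as the arm can. A call with a number of a shift or a turn outside -1 to 1 is refused whole. A call with a gripper value outside its range is refused whole. "hand" is the opening, from -1 (shut) to 1 (fully open), set as the call begins (left out, the last holds). The fingers move at their own pace and stop on an object; "grip_force" is the grip in N (left out, the last holds). Time passes only in rows, so rows that repeat a pose let the fingers close. It gives the time, the measured TCP pose, the force and the opening at its end, in the units of the state.
- monitor.get_obs(): the state, without advancing time (a new reading comes with each control period).
- cams.read_camera(name): name is "scene" or "top"; returns the picture (384x512x3 uint8, red, green, blue); there is no depth.
- cams.get_calibration(name): a dict with "fx", "fy", "cx", "cy" (pixels), "extrinsics" (4x4, takes a point from world to camera coordinates). Camera axes: x right, y down, z forward; pixel columns grow to the right and rows downward; lengths in m; the calibration is good to about 2 mm. A picture is of the moment at which its call begins. get_calibration takes no time and is no camera call.
- bot.hand_in(): hands the job in, once; it reports no verdict.
Trained networks look in the newest picture that a camera, given by its name, has taken for a name from the list of things; names that differ only in an ending like _2 or _b are one class to them, and where a whole thing is asked for, a point or a joint stands for the part that bears it (a point fixed in the world has none). Each returns a list of dicts, best first, with "confidence" (0 to 1); they miss things now and then, are a little off and sometimes report something else, mostly with a low value. They report only what shows in the picture. A call takes as long as a camera call. They do not tell look-alikes from the thing itself.
- finder.find_in(camera, target): "bbox" ([left, top, width, height] in pixels, round what is visible of it).
- finder.place_of(camera, target): "location" ([column, row] in pixels: a listed point, or the origin of a listed thing).
The state is a dict: "t": time; "q": joint angles; "joint_vel": joint speeds; "joint_torque": joint torques, N m; "eef_pos": TCP position; "tool_rot": TCP orientation; "contact_force": force on the tool from outside, world axes, zero at the start; "torque": the same for the moment, N m; "gripper_width": opening from 0.0 (shut) to 1.0 (fully open).
Only numpy, scipy, OpenCV 4.12 (cv2) and the standard library are available. Lean on these libraries where they do the work, as an engineer would, in place of code of your own. Each camera call takes 0.05 s, during which the arm holds its last target. There are 200 camera calls.

## Working session

There is one attempt and no reset: what is moved stays moved. The work goes in short steps, Python scripts to look and compute and a tool call to move; the robot and the scene stay as the last step left them, time stands still between calls to the robot, and variables do not carry over. Pictures are saved under pics/ and viewed, about 8 in all and at most 12, crops included, and the job is handed in when it is done.

Besides the shell and the picture viewer there is one more tool, called as name([rows], argument=value, ...), one row to a line, values as JSON. jog_arm: Moves the arm, as the interface text tells. Shift numbers are shares of 20 cm and turn numbers shares of 180 degrees, none past 1 either way. Its arguments: {"type":"object","properties":{"plan":{"type":"array","items":{"type":"object","properties":{"x":{"type":"number","minimum":-1,"maximum":1},"y":{"type":"number","minimum":-1,"maximum":1},"z":{"type":"number","minimum":-1,"maximum":1},"wx":{"type":"number","minimum":-1,"maximum":1},"wy":{"type":"number","minimum":-1,"maximum":1},"wz":{"type":"number","minimum":-1,"maximum":1}}}},"hand":{"type":"number"},"grip_force":{"type":"number"}},"required":["plan"]}

```bash
mkdir -p pics; cat > h.py <<'E'
import numpy as np, cv2
from station import monitor, cams, bot, finder
def ray(cam,px):
    c=cams.get_calibration(cam);E=np.array(c["extrinsics"]);R,t=E[:3,:3],E[:3,3]
    d=R.T@np.array([(px[0]-c["cx"])/c["fx"],(px[1]-c["cy"])/c["fy"],1]);return -R.T@t,d
def at_z(cam,px,z):
    o,d=ray(cam,px);return o+d*(z-o[2])/d[2]
def proj(cam,p):
    c=cams.get_calibration(cam);E=np.array(c["extrinsics"]);q=E[:3,:3]@np.array(p)+E[:3,3]
    return np.array([c["fx"]*q[0]/q[2]+c["cx"],c["fy"]*q[1]/q[2]+c["cy"]])
E
python3 - <<'E'
from h import *
ims=[]
for c in("scene","top"):
    im=cams.read_camera(c)[:,:,::-1];cv2.imwrite(f"pics/{c}0.png",im)
    o,_=ray(c,(256,192));print(c,o.round(3),at_z(c,(256,192),0).round(3))
    for n,z in(("case",0),("well",.008),("tab",.084),("vial",0),("lid",.054),("stop_mid",.054),("beaker",0),("reagent",0),("spatula",0)):
        for r in finder.place_of(c,n)[:3]:print(c,n,np.round(r["location"],1),round(r["confidence"],2),at_z(c,r["location"],z).round(4)[:2])
E
```

```text
scene [ 1.484 -0.31   1.037] [0.492 0.014 0.   ]
scene case [299.9 201.7] 0.83 [0.5811 0.1249]
scene case [361.4 135. ] 0.69 [0.3589 0.4604]
scene case [292.9 152.7] 0.63 [0.359  0.1958]
scene well [308.8 201.6] 0.7 [0.5976 0.1469]
scene well [367.7 136.5] 0.57 [0.3833 0.4708]
scene vial [198.5 229.5] 0.51 [ 0.5762 -0.1938]
scene lid [271.1 190.7] 0.77 [0.5551 0.0408]
scene stop_mid [382.9 116.8] 0.8 [0.3538 0.5412]
scene stop_mid [312.3 136.3] 0.58 [0.3628 0.2637]
scene beaker [245.3 276.2] 0.69 [ 0.7796 -0.1195]
scene reagent [127.7 275.9] 0.68 [ 0.665  -0.4112]
scene spatula [127.7 274.3] 0.51 [ 0.6598 -0.4104]
scene spatula [188.9 287.8] 0.49 [ 0.7606 -0.2679]
top [0.244 0.005 1.591] [ 0.594 -0.013  0.   ]
top case [200.8 261.2] 0.79 [0.3517 0.1989]
top case [131.6 262.6] 0.72 [0.3604 0.4468]
top well [200.8 259.6] 0.95 [0.3568 0.1978]
top well [124.6 261.5] 0.8 [0.3651 0.4696]
top well [348.  216.6] 0.7 [ 0.4824 -0.3419]
top tab [253.5 202. ] 0.62 [ 0.5406 -0.001 ]
top vial [305.9 198.8] 0.59 [ 0.5584 -0.1952]
top lid [239.6 197.9] 0.74 [0.5641 0.0476]
top stop_mid [191.9 192.5] 0.92 [0.5934 0.2171]
top stop_mid [101.3 261.9] 0.78 [0.3646 0.5368]
top stop_mid [209.4 199.8] 0.71 [0.5632 0.1555]
top beaker [236.9 200.1] 0.69 [0.5677 0.0594]
top beaker [283.5 143.9] 0.66 [ 0.7751 -0.1272]
top reagent [363.6 172.2] 0.66 [ 0.6476 -0.4185]
top reagent [346.  218.9] 0.27 [ 0.4755 -0.3355]
top spatula [322.6 149.2] 0.56 [ 0.7459 -0.2734]
```

View pics/scene0.png

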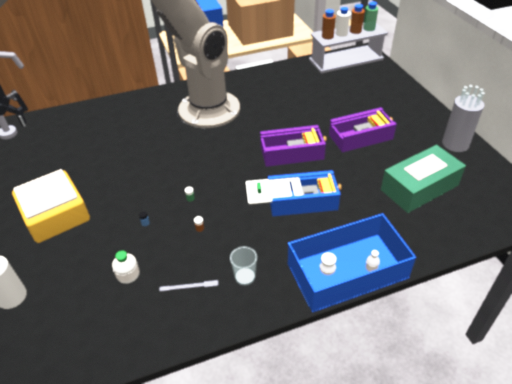

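View pics/top0.png

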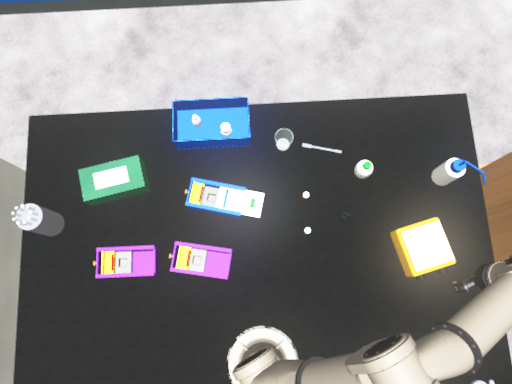

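The scene view shows the blue case at (303,193), with its lid drawn back to (272,190). The amber vial is at (198,224), green at (189,194) and blue at (144,218). In the top view the case is at (217,197) and the amber vial at about (306,195). Other candidates for the case are the two purple look-alikes at top (201,260) and (126,262), and the large blue tray at (211,122). Only the blue one with a lid and a yellow end fits. I'll confirm it in one enlarged crop.

```bash
python3 - <<'E'
from h import *
s=cv2.imread("pics/scene0.png");t=cv2.imread("pics/top0.png")
a=cv2.resize(t[175:220,180:270],None,fx=8,fy=8,interpolation=cv2.INTER_CUBIC)[:, :720]
b=cv2.resize(s[165:220,240:345],None,fx=4,fy=4,interpolation=cv2.INTER_CUBIC)
c=cv2.resize(s[205:240,185:215],None,fx=6,fy=6,interpolation=cv2.INTER_CUBIC)
o=np.zeros((590,720,3),np.uint8);o[:360]=a;o[365:585,:420]=b;o[365:575,500:680]=c
cv2.imwrite("pics/c1.png",o)
E
```

```text
(no output)
```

View pics/c1.png

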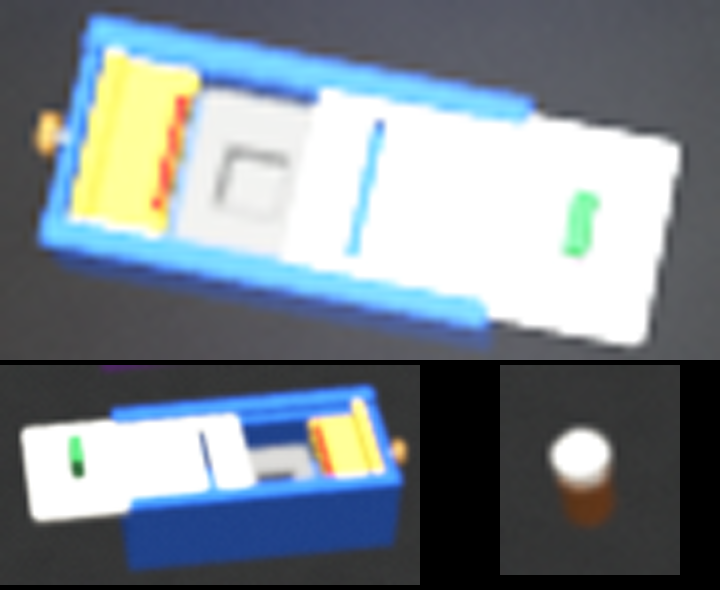

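Confirmed: the blue case has a lid with a green tab, the red ridge and the yellow end, and the well at crop (254,182) is open. The vial is amber with a white cap. Next I'll fit the poses.

```bash
python3 - <<'E'
from h import *
from scipy.optimize import least_squares
cv=lambda p,s,o:(np.array(p)+.5)/s-.5+np.array(o)
T=[cv(p,8,(180,175)) for p in((92,16),(535,100),(488,328),(38,246))]
S=[cv((p[0],p[1]-365),4,(240,165)) for p in((375,386),(110,408),(127,511),(403,485))]
loc=[(.1,-.052),(-.1,-.052),(-.1,.052),(.1,.052)]
# ridge end points +x ; top image: +x left. work out handedness by trying both
for name,sets in(("top",[("top",T)]),("scene",[("scene",S)]),("both",[("top",T),("scene",S)])):
  best=None
  for sg in(1,-1):
    def f(v):
        c,s=np.cos(v[2]),np.sin(v[2]);r=[]
        for cam,P in sets:
            for (a,b),p in zip(loc,P):
                b*=sg
                r+=list(proj(cam,[v[0]+c*a-s*b,v[1]+s*a+c*b,.0665])-p)
        return r
    for y0 in (0,1.57,3.1):
      o=least_squares(f,[.56,.12,y0])
      if best is None or o.cost<best[0].cost:best=(o,sg)
  o,sg=best;v=o.x;print(name,v.round(4),"sg",sg,"cost",round(o.cost,2),np.round(o.fun,1))
c,s=np.cos(v[2]),np.sin(v[2])
# well via top rim of block (z=.024), tab
w=cv((254,182),8,(180,175));print("well px top",at_z("top",w,.024).round(4),"from case",v[0]+.02*c,v[1]+.02*s)
for cam,p in(("top",cv((581,224),8,(180,175))),("scene",cv((76,439-365),4,(240,165)))):print("tab",at_z(cam,p,.084).round(4),"along",np.dot(at_z(cam,p,.084)[:2]-v[:2],[c,s]))
# vial cap
for cam,(x0,y0,x1,y1) in(("top",(298,187,314,203)),("scene",(190,213,207,224))):
    im=cv2.imread(f"pics/{cam}0.png")[y0:y1,x0:x1].astype(float).min(2);w=np.clip(im-90,0,None)
    yy,xx=np.mgrid[y0:y1,x0:x1];p=((xx*w).sum()/w.sum(),(yy*w).sum()/w.sum());print("cap",cam,np.round(p,2),at_z(cam,p,.039).round(4))
for n in("vial","vial_green","vial_blue"):
    print(n,[(cam,np.round(r["location"],1).tolist(),at_z(cam,r["location"],0)[:2].round(3).tolist(),round(r["confidence"],2)) for cam in("top","scene") for r in finder.place_of(cam,n)[:3]])
ob=monitor.get_obs();print(ob)
E
```

```text
top [0.5731 0.132  1.3268] sg 1 cost 0.34 [ 0.1  0.4 -0.4  0.1 -0.2 -0.1  0.5 -0.3]
scene [0.5793 0.1337 1.3168] sg -1 cost 1.33 [-0.7  0.7  0.7  0.6  0.4 -0.8 -0.3 -0.2]Traceback (most recent call last):
  File "<stdin>", line 19, in <module>
    return func(*args, **kwargs)
    result = trf(vector_fun.fun, vector_fun.jac, x0, f0, J0, lb, ub, ftol, xtol,
                 gtol, max_nfev, x_scale, loss_function, tr_solver,
                 tr_options.copy(), verbose, callback=callback_wrapped)
    return trf_no_bounds(
        fun, jac, x0, f0, J0, ftol, xtol, gtol, max_nfev, x_scale,
        loss_function, tr_solver, tr_options, verbose, callback=callback)
    J = jac(x)
    self._update_jac()
    ~~~~~~~~~~~~~~~~^^
    self.J = self.jac_wrapped(xp_copy(self.x), f0=self.f)
             ~~~~~~~~~~~~~~~~^^^^^^^^^^^^^^^^^^^^^^^^^^^^
    J, dct = approx_derivative(
             ~~~~~~~~~~~~~~~~~^
        self.fun,
        ^^^^^^^^^
    ...<2 lines>...
        **self.finite_diff_options,
        ^^^^^^^^^^^^^^^^^^^^^^^^^^^
    )
    ^
    J, _nfev = _dense_difference(fun_wrapped, x0, f0, h,
               ~~~~~~~~~~~~~~~~~^^^^^^^^^^^^^^^^^^^^^^^^
                             use_one_sided, method,
                             ^^^^^^^^^^^^^^^^^^^^^^
                             mf)
                             ^^^
    df = [f_eval - f0 for f_eval in f_evals]
                                    ^^^^^^^
    f = np.atleast_1d(self.fun(x, *self.args, **self.kwargs))
                      ~~~~~~~~^^^^^^^^^^^^^^^^^^^^^^^^^^^^^^
    return np.atleast_1d(self.fun(x))
                         ~~~~~~~~^^^
    return self.f(x, *self.args, **self.kwargs)
           ~~~~~~^^^^^^^^^^^^^^^^^^^^^^^^^^^^^^
  File "<stdin>", line 16, in f
  File "h.py", line 9, in proj
    c=cams.get_calibration(cam);E=np.array(c["extrinsics"]);q=E[:3,:3]@np.array(p)+E[:3,3]
ValueError: time passes only in moves, steps and waits
```

```bash
sed -i 's/^def ray/CAL={c:cams.get_calibration(c) for c in("scene","top")}\ndef ray/; s/c=cams.get_calibration(cam)/c=CAL[cam]/' h.py
python3 - <<'E'
from h import *
from scipy.optimize import least_squares
cv=lambda p,s,o:(np.array(p)+.5)/s-.5+np.array(o)
T=[cv(p,8,(180,175)) for p in((92,16),(535,100),(488,328),(38,246))]
S=[cv((p[0],p[1]-365),4,(240,165)) for p in((403,485),(127,511),(110,408),(375,386))]
loc=[(.1,-.052),(-.1,-.052),(-.1,.052),(.1,.052)]
for name,sets in(("top",[("top",T)]),("scene",[("scene",S)]),("both",[("top",T),("scene",S)])):
    def f(v):
        c,s=np.cos(v[2]),np.sin(v[2])
        return np.concatenate([proj(cam,[v[0]+c*a-s*b,v[1]+s*a+c*b,.0665])-p for cam,P in sets for (a,b),p in zip(loc,P)])
    o=least_squares(f,[.573,.13,1.32]);v=o.x;print(name,v.round(4),"cost",round(o.cost,2),np.round(o.fun,1))
c,s=np.cos(v[2]),np.sin(v[2])
w=cv((254,182),8,(180,175));print("well px top",at_z("top",w,.024).round(4),"from case",v[0]+.02*c,v[1]+.02*s)
for cam,p in(("top",cv((581,224),8,(180,175))),("scene",cv((76,439-365),4,(240,165)))):print("tab",at_z(cam,p,.084).round(4),"along",np.dot(at_z(cam,p,.084)[:2]-v[:2],[c,s]))
for cam,(x0,y0,x1,y1) in(("top",(298,187,314,203)),("scene",(190,213,207,224))):
    im=cv2.imread(f"pics/{cam}0.png")[y0:y1,x0:x1].astype(float).min(2);w=np.clip(im-90,0,None)
    yy,xx=np.mgrid[y0:y1,x0:x1];p=((xx*w).sum()/w.sum(),(yy*w).sum()/w.sum());print("cap",cam,np.round(p,2),at_z(cam,p,.038).round(4))
for n in("vial_green",):
    print(n,[(cam,np.round(r["location"],1).tolist(),at_z(cam,r["location"],0)[:2].round(3).tolist(),round(r["confidence"],2)) for cam in("top","scene") for r in finder.place_of(cam,n)[:4]])
print({k:np.round(x,3) for k,x in monitor.get_obs().items()})
E
```

```text
top [0.5731 0.132  1.3268] cost 0.34 [ 0.1  0.4 -0.4  0.1 -0.2 -0.1  0.5 -0.3]
scene [0.5793 0.1337 1.3168] cost 1.33 [-0.3 -0.2  0.4 -0.8  0.7  0.6 -0.7  0.7]
both [0.576  0.1334 1.3218] cost 4.85 [-0.2 -0.5 -0.8 -0.6 -0.7 -0.8  0.  -1.3 -0.9 -1.  -0.  -1.4  0.2  0.
 -1.4 -0.1]
well px top [0.5783 0.1511 0.024 ] from case 0.5809441620306974 0.15278245446150426
tab [0.5388 0.0036 0.084 ] along -0.13492007557543378
tab [0.5405 0.0074 0.084 ] along -0.13090348343804914
cap top [305.72 194.26] [ 0.5676 -0.1911  0.038 ]
cap scene [198.   219.46] [ 0.5724 -0.1897  0.038 ]
vial_green [('top', [307.0, 230.5], [0.441, -0.19], 0.62), ('top', [348.0, 214.4], [0.492, -0.344], 0.52), ('scene', [191.3, 198.2], [0.444, -0.182], 0.44)]
{'t': np.float64(1.1), 'q': array([ 1.093,  0.477,  0.022,  1.555, -0.012,  1.109, -0.083]), 'joint_vel': array([ 0.   , -0.   ,  0.   , -0.001,  0.002, -0.   , -0.   ]), 'joint_torque': array([-1.0000e-03, -5.9634e+01,  1.6060e+00, -2.8155e+01,  1.2000e-02,
        2.0000e-03,  0.0000e+00]), 'eef_pos': array([ 0.244, -0.629,  0.231]), 'tool_rot': array([-0.   ,  0.983,  0.184,  0.   ]), 'contact_force': array([-0.714, -0.825,  0.49 ]), 'torque': array([-0.033,  0.004,  0.016]), 'gripper_width': np.float64(0.999)}
```

```bash
cat >> h.py <<'E'
from scipy.spatial.transform import Rotation as Ro
def go(pos,yaw=1.322,q=None):
    """fractions for a jog to world pos with tool down, tool x at yaw"""
    ob=monitor.get_obs();q=ob["tool_rot"];R=Ro.from_quat([q[1],q[2],q[3],q[0]])
    d=R.inv().apply(np.array(pos)-ob["eef_pos"])/.2
    c,s=np.cos(yaw),np.sin(yaw);W=Ro.from_matrix(np.array([[c,s,0],[s,-c,0],[0,0,-1]]))
    w=(R.inv()*W).as_rotvec()/np.pi
    print("t",round(ob["t"],2),"tcp",np.round(ob["eef_pos"],4),"F",np.round(ob["contact_force"],1),"w",round(float(ob["gripper_width"]),3));print("shift",d.round(4),"turn",w.round(4))
E
python3 -c "
from h import *
go([.57,-.19,.12])"
```

```text
t 1.1 tcp [ 0.244  -0.6294  0.2313] F [-0.7 -0.8  0.5] w 0.999
shift [ 2.3139 -1.4594  0.5566] turn [ 0.     -0.     -0.3031]
```

jog_arm([
  {"x": 0.9,"y": -0.57,"z": 0.1},
  {"x": 0.9,"y": -0.57,"z": 0.1},
  {"x": 0.9,"y": -0.57,"z": 0.1},
  {"x": 0.9,"y": -0.57,"z": 0.1},
  {"x": 0.9,"y": -0.57,"z": 0.1},
  {"x": 0.9,"y": -0.57,"z": 0.1},
], hand=1, grip_force=30)

```text
invalid input at $.plan[0]: expected keys x, y, z, wx, wy, wz
```

jog_arm([
  {"x": 0.9,"y": -0.57,"z": 0.1},
  {"x": 0.9,"y": -0.57,"z": 0.1},
  {"x": 0.9,"y": -0.57,"z": 0.1},
  {"x": 0.9,"y": -0.57,"z": 0.1},
  {"x": 0.9,"y": -0.57,"z": 0.1},
  {"x": 0.9,"y": -0.57,"z": 0.1},
])

```text
invalid input at $.plan[0]: expected keys x, y, z, wx, wy, wz
```

```bash
python3 -c "
from h import *
go([.57,-.19,.1])"
```

```text
t 1.1 tcp [ 0.244  -0.6294  0.2313] F [-0.7 -0.8  0.5] w 0.999
shift [ 2.3139 -1.4594  0.6566] turn [ 0.     -0.     -0.3031]
```

jog_arm([
  {"x": 0.9,"y": -0.57,"z": 0.1,"wx": 0,"wy": 0,"wz": 0},
  {"x": 0.9,"y": -0.57,"z": 0.1,"wx": 0,"wy": 0,"wz": 0},
  {"x": 0.9,"y": -0.57,"z": 0.1,"wx": 0,"wy": 0,"wz": 0},
  {"x": 0.9,"y": -0.57,"z": 0.1,"wx": 0,"wy": 0,"wz": 0},
  {"x": 0.9,"y": -0.57,"z": 0.1,"wx": 0,"wy": 0,"wz": 0},
], hand=1, grip_force=30)

```text
t: 1.52
eef_pos: [0.3681, -0.461, 0.2119]
tool_rot: [0.0, 0.983, 0.184, 0.0]
contact_force: [0.9, -0.1, 0.3]
gripper_width: 1.001
```

jog_arm([
  {"x": 0.9,"y": -0.57,"z": 0.1,"wx": 0,"wy": 0,"wz": 0},
  {"x": 0.9,"y": -0.57,"z": 0.1,"wx": 0,"wy": 0,"wz": 0},
  {"x": 0.9,"y": -0.57,"z": 0.1,"wx": 0,"wy": 0,"wz": 0},
  {"x": 0.9,"y": -0.57,"z": 0.1,"wx": 0,"wy": 0,"wz": 0},
  {"x": 0.9,"y": -0.57,"z": 0.1,"wx": 0,"wy": 0,"wz": 0},
])

```text
t: 1.93
eef_pos: [0.4914, -0.294, 0.1927]
tool_rot: [0.0, 0.983, 0.184, 0.0]
contact_force: [-0.0, -0.6, 0.7]
gripper_width: 1.001
```

```bash
python3 -c "
from h import *
go([.57,-.19,.1])"
```

```text
t 1.93 tcp [ 0.4914 -0.294   0.1927] F [-0.  -0.6  0.7] w 1.001
shift [ 0.554  -0.3436  0.4637] turn [ 0.0004 -0.     -0.3033]
```

jog_arm([
  {"x": 0.554,"y": -0.344,"z": 0.464,"wx": 0,"wy": 0,"wz": -0.303},
  {"x": 0.554,"y": -0.344,"z": 0.464,"wx": 0,"wy": 0,"wz": -0.303},
  {"x": 0.554,"y": -0.344,"z": 0.464,"wx": 0,"wy": 0,"wz": -0.303},
  {"x": 0.554,"y": -0.344,"z": 0.464,"wx": 0,"wy": 0,"wz": -0.303},
  {"x": 0.554,"y": -0.344,"z": 0.464,"wx": 0,"wy": 0,"wz": -0.303},
  {"x": 0.554,"y": -0.344,"z": 0.464,"wx": 0,"wy": 0,"wz": -0.303},
  {"x": 0.554,"y": -0.344,"z": 0.464,"wx": 0,"wy": 0,"wz": -0.303},
  {"x": 0.554,"y": -0.344,"z": 0.464,"wx": 0,"wy": 0,"wz": -0.303},
  {"x": 0.554,"y": -0.344,"z": 0.464,"wx": 0,"wy": 0,"wz": -0.303},
  {"x": 0.554,"y": -0.344,"z": 0.464,"wx": 0,"wy": 0,"wz": -0.303},
])

```text
t: 2.77
eef_pos: [0.57, -0.1902, 0.0999]
tool_rot: [0.001, 0.791, 0.612, 0.0]
contact_force: [0.6, -0.2, 0.2]
gripper_width: 1.001
```

```bash
python3 -c "
from h import *
go([.57,-.1904,.0175])"
```

```text
t 2.77 tcp [ 0.57   -0.1902  0.0999] F [ 0.6 -0.2  0.2] w 1.001
shift [-0.001   0.      0.4122] turn [ 0.0004  0.0001 -0.0012]
```

jog_arm([
  {"x": -0.001,"y": 0,"z": 0.23,"wx": 0,"wy": 0,"wz": 0},
  {"x": -0.001,"y": 0,"z": 0.46,"wx": 0,"wy": 0,"wz": 0},
  {"x": -0.001,"y": 0,"z": 0.46,"wx": 0,"wy": 0,"wz": 0},
  {"x": -0.001,"y": 0,"z": 0.46,"wx": 0,"wy": 0,"wz": 0},
  {"x": -0.001,"y": 0,"z": 0.46,"wx": 0,"wy": 0,"wz": 0},
])

```text
t: 3.18
eef_pos: [0.5705, -0.1903, 0.0087]
tool_rot: [0.001, 0.791, 0.612, 0.0]
contact_force: [0.6, -0.9, 1.5]
gripper_width: 1.003
```

jog_arm([
  {"x": 0,"y": 0,"z": 0,"wx": 0,"wy": 0,"wz": 0},
  {"x": 0,"y": 0,"z": 0,"wx": 0,"wy": 0,"wz": 0},
  {"x": 0,"y": 0,"z": 0,"wx": 0,"wy": 0,"wz": 0},
  {"x": 0,"y": 0,"z": 0,"wx": 0,"wy": 0,"wz": 0},
  {"x": 0,"y": 0,"z": 0,"wx": 0,"wy": 0,"wz": 0},
  {"x": 0,"y": 0,"z": 0,"wx": 0,"wy": 0,"wz": 0},
  {"x": 0,"y": 0,"z": 0,"wx": 0,"wy": 0,"wz": 0},
  {"x": 0,"y": 0,"z": 0,"wx": 0,"wy": 0,"wz": 0},
], hand=-1, grip_force=20)

```text
t: 3.85
eef_pos: [0.5709, -0.1905, 0.0096]
tool_rot: [0.001, 0.791, 0.612, 0.0]
contact_force: [-1.2, 0.3, 6.0]
gripper_width: 0.273
```

jog_arm([
  {"x": 0,"y": 0,"z": 0,"wx": 0,"wy": 0,"wz": 0},
  {"x": 0,"y": 0,"z": 0,"wx": 0,"wy": 0,"wz": 0},
  {"x": 0,"y": 0,"z": 0,"wx": 0,"wy": 0,"wz": 0},
  {"x": 0,"y": 0,"z": 0,"wx": 0,"wy": 0,"wz": 0},
  {"x": 0,"y": 0,"z": -0.2,"wx": 0,"wy": 0,"wz": 0},
  {"x": 0,"y": 0,"z": -0.4,"wx": 0,"wy": 0,"wz": 0},
  {"x": -0.5,"y": 0,"z": -0.7,"wx": 0,"wy": 0,"wz": 0},
  {"x": -0.9,"y": 0,"z": -0.7,"wx": 0,"wy": 0,"wz": 0},
  {"x": -0.9,"y": 0,"z": -0.7,"wx": 0,"wy": 0,"wz": 0},
  {"x": -0.9,"y": 0,"z": -0.7,"wx": 0,"wy": 0,"wz": 0},
  {"x": -0.9,"y": 0,"z": -0.7,"wx": 0,"wy": 0,"wz": 0},
], hand=1)

```text
t: 4.77
eef_pos: [0.5233, -0.3705, 0.1509]
tool_rot: [0.002, 0.792, 0.61, -0.001]
contact_force: [0.1, 0.3, -0.2]
gripper_width: 0.994
```

```bash
python3 - <<'E'
from h import *
for cam,(x0,y0,x1,y1) in(("top",(298,187,314,203)),("scene",(190,213,207,224))):
    f=cams.read_camera(cam)[:,:,::-1];cv2.imwrite(f"pics/{cam}1.png",f)
    im=f[y0:y1,x0:x1].astype(float).min(2);w=np.clip(im-90,0,None)
    yy,xx=np.mgrid[y0:y1,x0:x1];p=((xx*w).sum()/w.sum(),(yy*w).sum()/w.sum());print("cap",cam,np.round(p,2),at_z(cam,p,.038).round(4),im.max())
    print("expect px",proj(cam,[.5709,-.1905,.038]))
go([.5709,-.1905,.06])
cv2.imwrite("pics/c2.png",np.hstack([cv2.resize(cv2.imread(f"pics/{c}1.png")[a:a+50,b:b+60],None,fx=6,fy=6) for c,a,b in(("top",170,276),("scene",195,165))]))
E
```

```text
cap top [305.73 194.27] [ 0.5676 -0.1911  0.038 ] 255.0
expect px [305.4876947 193.3797533]
cap scene [198.01 219.42] [ 0.5722 -0.1897  0.038 ] 255.0
expect px [197.60180803 219.17175837]
t 4.87 tcp [ 0.5229 -0.3717  0.1507] F [-0.8 -0.1  0.2] w 1.0
shift [ 0.9394 -0.0054  0.449 ] turn [ 0.0011  0.0015 -0.0045]
```

View pics/c2.png

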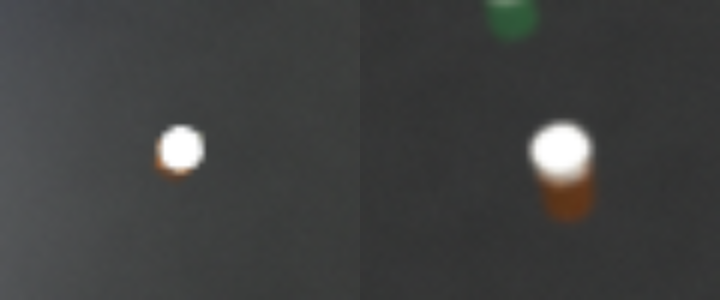

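The vial is still upright (cap at top px 306,194) and was already centred in the jaws. The known grasp point therefore calibrates both cameras, putting the well at about (0.5818, 0.152). Now I'll regrasp higher.

jog_arm([
  {"x": 0.2,"y": -0.005,"z": 0.1,"wx": 0.001,"wy": 0.0015,"wz": -0.0045},
  {"x": 0.4,"y": -0.005,"z": 0.2,"wx": 0.001,"wy": 0.0015,"wz": -0.0045},
  {"x": 0.6,"y": -0.005,"z": 0.25,"wx": 0.001,"wy": 0.0015,"wz": -0.0045},
  {"x": 0.8,"y": -0.005,"z": 0.3,"wx": 0.001,"wy": 0.0015,"wz": -0.0045},
  {"x": 0.939,"y": -0.005,"z": 0.4,"wx": 0.001,"wy": 0.0015,"wz": -0.0045},
  {"x": 0.939,"y": -0.005,"z": 0.45,"wx": 0.001,"wy": 0.0015,"wz": -0.0045},
  {"x": 0.939,"y": -0.005,"z": 0.45,"wx": 0.001,"wy": 0.0015,"wz": -0.0045},
  {"x": 0.939,"y": -0.005,"z": 0.45,"wx": 0.001,"wy": 0.0015,"wz": -0.0045},
])

```text
t: 5.53
eef_pos: [0.5702, -0.1904, 0.0591]
tool_rot: [-0.001, 0.789, 0.614, -0.001]
contact_force: [-0.0, -1.1, -0.5]
gripper_width: 0.995
```

```bash
python3 -c "
from h import *
go([.5709,-.1905,.0175])"
```

```text
t 5.53 tcp [ 0.5702 -0.1904  0.0591] F [-0.  -1.1 -0.5] w 0.995
shift [0.0003 0.0037 0.2081] turn [-0.0005  0.0001  0.0003]
```

jog_arm([
  {"x": 0,"y": 0.0037,"z": 0.1,"wx": 0,"wy": 0,"wz": 0},
  {"x": 0,"y": 0.0037,"z": 0.208,"wx": 0,"wy": 0,"wz": 0},
  {"x": 0,"y": 0.0037,"z": 0.208,"wx": 0,"wy": 0,"wz": 0},
  {"x": 0,"y": 0.0037,"z": 0.208,"wx": 0,"wy": 0,"wz": 0},
])

```text
t: 5.87
eef_pos: [0.57, -0.1921, 0.0175]
tool_rot: [-0.001, 0.79, 0.613, -0.001]
contact_force: [0.2, 0.7, -0.9]
gripper_width: 0.996
```

jog_arm([
  {"x": 0,"y": 0,"z": 0,"wx": 0,"wy": 0,"wz": 0},
  {"x": 0,"y": 0,"z": 0,"wx": 0,"wy": 0,"wz": 0},
  {"x": 0,"y": 0,"z": 0,"wx": 0,"wy": 0,"wz": 0},
  {"x": 0,"y": 0,"z": 0,"wx": 0,"wy": 0,"wz": 0},
  {"x": 0,"y": 0,"z": 0,"wx": 0,"wy": 0,"wz": 0},
  {"x": 0,"y": 0,"z": 0,"wx": 0,"wy": 0,"wz": 0},
  {"x": 0,"y": 0,"z": 0,"wx": 0,"wy": 0,"wz": 0},
  {"x": 0,"y": 0,"z": 0,"wx": 0,"wy": 0,"wz": 0},
  {"x": 0,"y": 0,"z": 0,"wx": 0,"wy": 0,"wz": 0},
], hand=-1, grip_force=25)

```text
t: 6.62
eef_pos: [0.5704, -0.1922, 0.0182]
tool_rot: [-0.001, 0.79, 0.613, -0.001]
contact_force: [-2.0, -0.0, 5.9]
gripper_width: 0.261
```

jog_arm([
  {"x": 0,"y": 0,"z": -0.2,"wx": 0,"wy": 0,"wz": 0},
  {"x": 0,"y": 0,"z": -0.4,"wx": 0,"wy": 0,"wz": 0},
  {"x": 0.1,"y": 0,"z": -0.6,"wx": 0,"wy": 0,"wz": 0},
  {"x": 0.3,"y": 0,"z": -0.6,"wx": 0,"wy": 0,"wz": 0},
  {"x": 0.5,"y": 0,"z": -0.6,"wx": 0,"wy": 0,"wz": 0},
  {"x": 0.7,"y": 0,"z": -0.6,"wx": 0,"wy": 0,"wz": 0},
  {"x": 0.9,"y": 0,"z": -0.6,"wx": 0,"wy": 0,"wz": 0},
  {"x": 0.9,"y": 0,"z": -0.6,"wx": 0,"wy": 0,"wz": 0},
])

```text
t: 7.28
eef_pos: [0.6166, -0.0057, 0.1388]
tool_rot: [-0.002, 0.786, 0.618, 0.002]
contact_force: [0.1, 1.1, 0.0]
gripper_width: 0.265
```

```bash
python3 -c "
from h import *
go([.5818,.152,.12])"
```

```text
t 7.28 tcp [ 0.6166 -0.0057  0.1388] F [0.1 1.1 0. ] w 0.265
shift [ 0.7246 -0.3544  0.0989] turn [-0.0005 -0.0019  0.0035]
```

jog_arm([
  {"x": 0.2,"y": -0.1,"z": 0,"wx": 0,"wy": -0.002,"wz": 0.0035},
  {"x": 0.4,"y": -0.2,"z": 0,"wx": 0,"wy": -0.002,"wz": 0.0035},
  {"x": 0.55,"y": -0.28,"z": 0,"wx": 0,"wy": -0.002,"wz": 0.0035},
  {"x": 0.716,"y": -0.354,"z": 0.05,"wx": 0,"wy": -0.002,"wz": 0.0035},
  {"x": 0.716,"y": -0.354,"z": 0.1,"wx": 0,"wy": -0.002,"wz": 0.0035},
  {"x": 0.716,"y": -0.354,"z": 0.1,"wx": 0,"wy": -0.002,"wz": 0.0035},
  {"x": 0.716,"y": -0.354,"z": 0.1,"wx": 0,"wy": -0.002,"wz": 0.0035},
  {"x": 0.716,"y": -0.354,"z": 0.1,"wx": 0,"wy": -0.002,"wz": 0.0035},
])

```text
t: 7.95
eef_pos: [0.5819, 0.1487, 0.1197]
tool_rot: [-0.0, 0.79, 0.613, -0.001]
contact_force: [0.4, -0.4, -0.4]
gripper_width: 0.267
```

```bash
python3 - <<'E'
from h import *
f=cams.read_camera("scene")[:,:,::-1];cv2.imwrite("pics/s3.png",f)
cv2.imwrite("pics/c3.png",cv2.resize(f[140:230,240:360],None,fx=6,fy=6,interpolation=cv2.INTER_CUBIC))
go([.5814,.1504,.05])
E
```

```text
t 8.0 tcp [0.5822 0.1484 0.1199] F [ 0.8  0.2 -0.1] w 0.259
shift [ 0.0093 -0.006   0.3496] turn [-0.0003  0.0003 -0.0008]
```

View pics/c3.png

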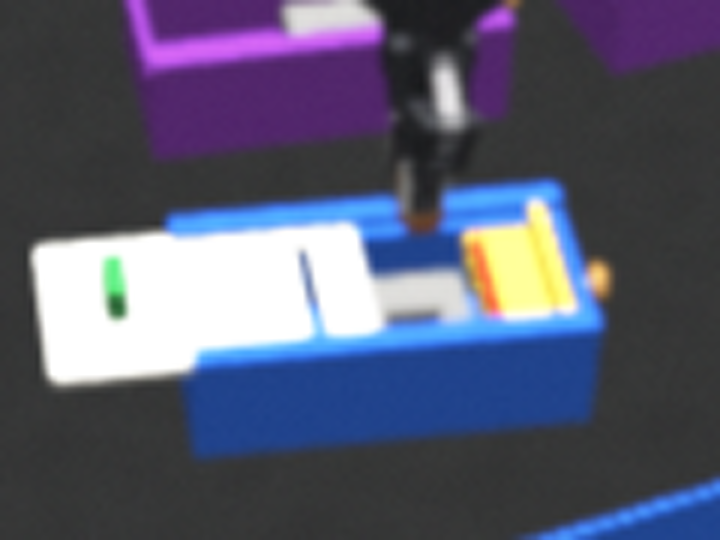

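The vial hangs upright between the fingers above the well (vial bottom at about crop 420,222). Now I'll lower it in steps, watching the force.

jog_arm([
  {"x": 0.0093,"y": -0.006,"z": 0.12,"wx": 0,"wy": 0,"wz": -0.0008},
  {"x": 0.0093,"y": -0.006,"z": 0.24,"wx": 0,"wy": 0,"wz": -0.0008},
  {"x": 0.0093,"y": -0.006,"z": 0.34,"wx": 0,"wy": 0,"wz": -0.0008},
  {"x": 0.0093,"y": -0.006,"z": 0.34,"wx": 0,"wy": 0,"wz": -0.0008},
  {"x": 0.0093,"y": -0.006,"z": 0.34,"wx": 0,"wy": 0,"wz": -0.0008},
])

```text
t: 8.42
eef_pos: [0.5814, 0.1488, 0.0516]
tool_rot: [-0.0, 0.79, 0.613, -0.002]
contact_force: [0.1, -0.4, 0.1]
gripper_width: 0.259
```

```bash
python3 -c "
from h import *
go([.5814,.1504,.04])
print(proj('scene',[.5817,.152,.102]), proj('scene',[.5817-.0013,.152-.0008,.102]))"
```

```text
t 8.42 tcp [0.5814 0.1488 0.0516] F [ 0.1 -0.4  0.1] w 0.259
shift [ 0.0077 -0.0017  0.0581] turn [-0.0007  0.0007 -0.0006]
[309.71688984 175.20256007] [309.2832408  174.98993271]
```

jog_arm([
  {"x": 0.016,"y": -0.002,"z": 0.02,"wx": 0,"wy": 0,"wz": 0},
  {"x": 0.016,"y": -0.002,"z": 0.02,"wx": 0,"wy": 0,"wz": 0},
  {"x": 0.016,"y": -0.002,"z": 0.04,"wx": 0,"wy": 0,"wz": 0},
])

```text
t: 8.67
eef_pos: [0.5832, 0.1525, 0.0453]
tool_rot: [0.0, 0.79, 0.613, 0.0]
contact_force: [-0.1, -0.2, -0.4]
gripper_width: 0.264
```

```bash
python3 -c "
from h import *
go([.5814,.1504,.037])"
```

```text
t 8.67 tcp [0.5832 0.1525 0.0453] F [-0.1 -0.2 -0.4] w 0.264
shift [-0.0125 -0.0061  0.0417] turn [ 0.0002  0.0001 -0.0007]
```

jog_arm([
  {"x": -0.0125,"y": -0.006,"z": 0,"wx": 0,"wy": 0,"wz": 0},
  {"x": -0.0125,"y": -0.006,"z": 0,"wx": 0,"wy": 0,"wz": 0},
  {"x": -0.0125,"y": -0.006,"z": 0,"wx": 0,"wy": 0,"wz": 0},
  {"x": -0.0125,"y": -0.006,"z": 0,"wx": 0,"wy": 0,"wz": 0},
])

```text
t: 9.0
eef_pos: [0.5816, 0.1504, 0.0457]
tool_rot: [0.001, 0.79, 0.613, 0.0]
contact_force: [-1.1, 0.3, -0.8]
gripper_width: 0.266
```

```bash
python3 -c "
from h import *
go([.5814,.1504,.037])"
```

```text
t 9.0 tcp [0.5816 0.1504 0.0457] F [-1.1  0.3 -0.8] w 0.266
shift [-0.0003 -0.0008  0.0433] turn [ 0.0004  0.0001 -0.0007]
```

On target. I'll lower it gently.

jog_arm([
  {"x": 0,"y": 0,"z": 0.015,"wx": 0,"wy": 0,"wz": 0},
  {"x": 0,"y": 0,"z": 0.03,"wx": 0,"wy": 0,"wz": 0},
  {"x": 0,"y": 0,"z": 0.04,"wx": 0,"wy": 0,"wz": 0},
  {"x": 0,"y": 0,"z": 0.05,"wx": 0,"wy": 0,"wz": 0},
  {"x": 0,"y": 0,"z": 0.05,"wx": 0,"wy": 0,"wz": 0},
])

```text
t: 9.42
eef_pos: [0.5812, 0.1503, 0.035]
tool_rot: [0.0, 0.79, 0.613, -0.0]
contact_force: [-0.1, -1.0, -0.8]
gripper_width: 0.264
```

jog_arm([
  {"x": 0,"y": 0,"z": 0.01,"wx": 0,"wy": 0,"wz": 0},
  {"x": 0,"y": 0,"z": 0.02,"wx": 0,"wy": 0,"wz": 0},
  {"x": 0,"y": 0,"z": 0.032,"wx": 0,"wy": 0,"wz": 0},
  {"x": 0,"y": 0,"z": 0.032,"wx": 0,"wy": 0,"wz": 0},
  {"x": 0,"y": 0,"z": 0.032,"wx": 0,"wy": 0,"wz": 0},
])

```text
t: 9.83
eef_pos: [0.581, 0.1503, 0.0284]
tool_rot: [0.0, 0.79, 0.613, -0.0]
contact_force: [-0.1, 0.2, -0.4]
gripper_width: 0.264
```

jog_arm([
  {"x": 0,"y": 0,"z": 0,"wx": 0,"wy": 0,"wz": 0},
  {"x": 0,"y": 0,"z": 0,"wx": 0,"wy": 0,"wz": 0},
  {"x": 0,"y": 0,"z": 0,"wx": 0,"wy": 0,"wz": 0},
  {"x": 0,"y": 0,"z": 0,"wx": 0,"wy": 0,"wz": 0},
  {"x": 0,"y": 0,"z": -0.1,"wx": 0,"wy": 0,"wz": 0},
  {"x": 0,"y": 0,"z": -0.25,"wx": 0,"wy": 0,"wz": 0},
  {"x": 0,"y": 0,"z": -0.45,"wx": 0,"wy": 0,"wz": 0},
  {"x": 0,"y": 0,"z": -0.65,"wx": 0,"wy": 0,"wz": 0},
  {"x": -0.2,"y": 0,"z": -0.65,"wx": 0,"wy": 0,"wz": 0},
  {"x": -0.4,"y": 0,"z": -0.65,"wx": 0,"wy": 0,"wz": 0},
  {"x": -0.4,"y": 0,"z": -0.65,"wx": 0,"wy": 0,"wz": 0},
  {"x": -0.4,"y": 0,"z": -0.65,"wx": 0,"wy": 0,"wz": 0},
], hand=-0.1)

```text
t: 10.83
eef_pos: [0.5609, 0.0693, 0.1586]
tool_rot: [0.001, 0.792, 0.611, -0.001]
contact_force: [0.5, 0.9, -0.5]
gripper_width: 0.452
```

jog_arm([
  {"x": -0.2,"y": 0,"z": 0,"wx": 0,"wy": 0,"wz": 0},
  {"x": -0.4,"y": 0,"z": 0,"wx": 0,"wy": 0,"wz": 0},
  {"x": -0.6,"y": 0,"z": 0,"wx": 0,"wy": 0,"wz": 0},
  {"x": -0.75,"y": 0,"z": 0,"wx": 0,"wy": 0,"wz": 0},
  {"x": -0.75,"y": 0,"z": 0,"wx": 0,"wy": 0,"wz": 0},
  {"x": -0.75,"y": 0,"z": 0,"wx": 0,"wy": 0,"wz": 0},
], hand=-1)

```text
t: 11.33
eef_pos: [0.5228, -0.0768, 0.1589]
tool_rot: [0.001, 0.793, 0.61, -0.001]
contact_force: [-0.2, 0.5, -0.9]
gripper_width: 0.001
```

```bash
python3 - <<'E'
from h import *
o=[]
for cam,a,b in(("top",170,180),("scene",150,240)):
    f=cams.read_camera(cam)[:,:,::-1];cv2.imwrite(f"pics/{cam}4.png",f)
    o.append(cv2.resize(f[a:a+50,b:b+105],None,fx=5.9,fy=5.9,interpolation=cv2.INTER_CUBIC))
cv2.imwrite("pics/c4.png",np.vstack(o))
C=np.array([.577,.1328]);u=np.array([.2462,.9692])
go([*(C-.175*u),.075])
E
```

```text
t 11.43 tcp [ 0.5235 -0.0739  0.1591] F [-0.5  0.3 -0.3] w 0.004
shift [0.193  0.0035 0.4202] turn [ 0.0002  0.0005 -0.0017]
```

View pics/c4.png

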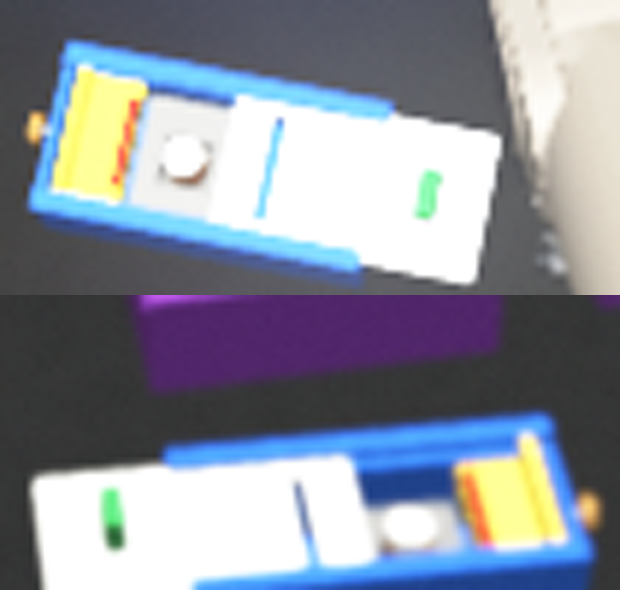

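The vial stands in the well, centred (top crop 184,158; scene crop 410,527). With the fingers shut, I'll move behind the tab.

jog_arm([
  {"x": 0.15,"y": 0.0,"z": 0.15,"wx": 0,"wy": 0,"wz": -0.0017},
  {"x": 0.193,"y": 0.0,"z": 0.3,"wx": 0,"wy": 0,"wz": -0.0017},
  {"x": 0.193,"y": 0.0,"z": 0.42,"wx": 0,"wy": 0,"wz": -0.0017},
  {"x": 0.193,"y": 0.0,"z": 0.42,"wx": 0,"wy": 0,"wz": -0.0017},
  {"x": 0.193,"y": 0.0,"z": 0.42,"wx": 0,"wy": 0,"wz": -0.0017},
])

```text
t: 11.85
eef_pos: [0.5327, -0.0347, 0.0743]
tool_rot: [-0.001, 0.788, 0.615, -0.001]
contact_force: [0.0, 0.2, 0.7]
gripper_width: -0.005
```

```bash
cat >> h.py <<'E'
def st():
    C=np.array([.577,.1328]);u=np.array([.2462,.9692]);o=monitor.get_obs();p=o["eef_pos"];F=o["contact_force"]
    print("t %.2f along %.4f lat %.4f z %.4f F_u %.1f Fz %.1f"%(o["t"],(p[:2]-C)@u,(p[:2]-C)@[-u[1],u[0]],p[2],F[:2]@u,F[2]))
E
python3 -c "
from h import *
st()
C=np.array([.577,.1328]);u=np.array([.2462,.9692])
go([*(C-.1745*u),.0642])"
```

```text
t 11.85 along -0.1732 lat 0.0017 z 0.0743 F_u 0.2 Fz 0.7
t 11.85 tcp [ 0.5327 -0.0347  0.0743] F [0.  0.2 0.7] w -0.005
shift [-0.0063  0.0088  0.0506] turn [-0.0007  0.0004  0.001 ]
```

jog_arm([
  {"x": 0,"y": 0.005,"z": 0.025,"wx": 0,"wy": 0,"wz": 0.001},
  {"x": 0,"y": 0.005,"z": 0.05,"wx": 0,"wy": 0,"wz": 0.001},
  {"x": 0,"y": 0.005,"z": 0.05,"wx": 0,"wy": 0,"wz": 0.001},
  {"x": 0.04,"y": 0.005,"z": 0.05,"wx": 0,"wy": 0,"wz": 0.001},
  {"x": 0.08,"y": 0.005,"z": 0.05,"wx": 0,"wy": 0,"wz": 0.001},
  {"x": 0.1,"y": 0.005,"z": 0.05,"wx": 0,"wy": 0,"wz": 0.001},
  {"x": 0.12,"y": 0.005,"z": 0.05,"wx": 0,"wy": 0,"wz": 0.001},
  {"x": 0.14,"y": 0.005,"z": 0.05,"wx": 0,"wy": 0,"wz": 0.001},
])

```text
t: 12.52
eef_pos: [0.5407, -0.0073, 0.0646]
tool_rot: [-0.0, 0.789, 0.614, -0.001]
contact_force: [-0.5, -0.7, 1.3]
gripper_width: 0.002
```

```bash
python3 -c "
from h import *
st()
C=np.array([.577,.1328]);u=np.array([.2462,.9692])
go([*(C-.1*u),.0642])"
```

```text
t 12.52 along -0.1447 lat 0.0007 z 0.0646 F_u -0.8 Fz 1.3
t 12.52 tcp [ 0.5407 -0.0073  0.0646] F [-0.5 -0.7  1.3] w 0.002
shift [0.2236 0.0037 0.0015] turn [-0.0006  0.0005  0.0001]
```

jog_arm([
  {"x": 0.025,"y": 0.003,"z": 0.0,"wx": 0,"wy": 0,"wz": 0},
  {"x": 0.05,"y": 0.003,"z": 0.0,"wx": 0,"wy": 0,"wz": 0},
  {"x": 0.075,"y": 0.003,"z": 0.0,"wx": 0,"wy": 0,"wz": 0},
  {"x": 0.1,"y": 0.003,"z": 0.0,"wx": 0,"wy": 0,"wz": 0},
  {"x": 0.125,"y": 0.003,"z": 0.0,"wx": 0,"wy": 0,"wz": 0},
  {"x": 0.15,"y": 0.003,"z": 0.0,"wx": 0,"wy": 0,"wz": 0},
  {"x": 0.175,"y": 0.003,"z": 0.0,"wx": 0,"wy": 0,"wz": 0},
  {"x": 0.2,"y": 0.003,"z": 0.0,"wx": 0,"wy": 0,"wz": 0},
  {"x": 0.2,"y": 0.003,"z": 0.0,"wx": 0,"wy": 0,"wz": 0},
  {"x": 0.2,"y": 0.003,"z": 0.0,"wx": 0,"wy": 0,"wz": 0},
])

```text
t: 13.35
eef_pos: [0.5511, 0.032, 0.0645]
tool_rot: [-0.0, 0.789, 0.614, -0.001]
contact_force: [0.1, -0.2, 0.1]
gripper_width: 0.002
```

```bash
python3 - <<'E'
from h import *
st()
im=cams.read_camera("scene")[:,:,::-1];cv2.imwrite("pics/s5.png",im)
cv2.imwrite("pics/c5.png",cv2.resize(im[140:230,240:360],None,fx=6,fy=6,interpolation=cv2.INTER_CUBIC))
E
```

```text
t 13.35 along -0.1041 lat 0.0003 z 0.0645 F_u -0.2 Fz 0.1
```

View pics/c5.png

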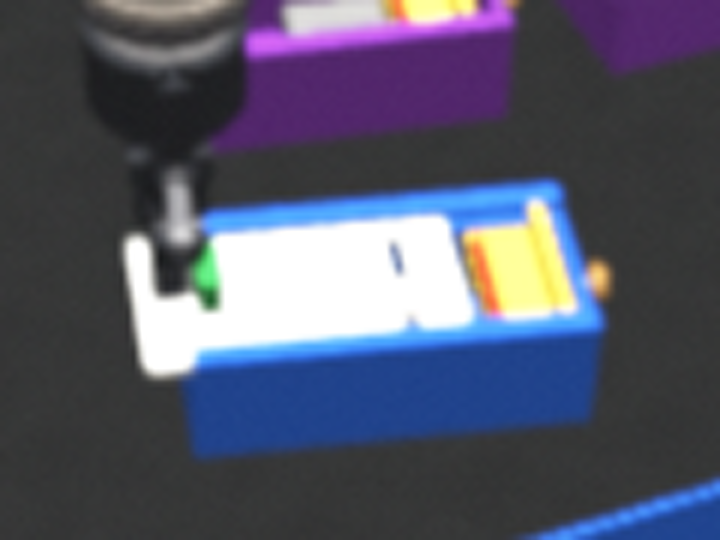

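The lid has slid freely and its leading edge (crop 470,275) is just short of the red ridge (480,280). From here I'll push in small steps and read the force.

jog_arm([
  {"x": 0.01,"y": 0.002,"z": 0.0,"wx": 0,"wy": 0,"wz": 0},
  {"x": 0.02,"y": 0.002,"z": 0.0,"wx": 0,"wy": 0,"wz": 0},
  {"x": 0.03,"y": 0.002,"z": 0.0,"wx": 0,"wy": 0,"wz": 0},
  {"x": 0.04,"y": 0.002,"z": 0.0,"wx": 0,"wy": 0,"wz": 0},
  {"x": 0.05,"y": 0.002,"z": 0.0,"wx": 0,"wy": 0,"wz": 0},
])

```text
t: 13.82
eef_pos: [0.5539, 0.0413, 0.0644]
tool_rot: [-0.0, 0.789, 0.614, -0.001]
contact_force: [0.4, 0.2, 0.3]
gripper_width: 0.003
```

jog_arm([
  {"x": 0.01,"y": 0.002,"z": 0.0,"wx": 0,"wy": 0,"wz": 0},
  {"x": 0.02,"y": 0.002,"z": 0.0,"wx": 0,"wy": 0,"wz": 0},
  {"x": 0.03,"y": 0.002,"z": 0.0,"wx": 0,"wy": 0,"wz": 0},
  {"x": 0.04,"y": 0.002,"z": 0.0,"wx": 0,"wy": 0,"wz": 0},
])

```text
t: 14.15
eef_pos: [0.5563, 0.0491, 0.0644]
tool_rot: [-0.0, 0.789, 0.614, -0.001]
contact_force: [-0.3, -0.9, 0.2]
gripper_width: -0.004
```

```bash
python3 -c "
from h import *
st();go([.556,.055,.0645])"
```

```text
t 14.15 along -0.0862 lat -0.0006 z 0.0644 F_u -1.0 Fz 0.2
t 14.15 tcp [0.5563 0.0491 0.0644] F [-0.3 -0.9  0.2] w -0.004
shift [ 0.0282 -0.0087 -0.0004] turn [-0.0007  0.0005  0.0002]
```

jog_arm([
  {"x": 0.01,"y": -0.003,"z": 0.0,"wx": 0,"wy": 0,"wz": 0},
  {"x": 0.02,"y": -0.003,"z": 0.0,"wx": 0,"wy": 0,"wz": 0},
  {"x": 0.03,"y": -0.003,"z": 0.0,"wx": 0,"wy": 0,"wz": 0},
])

```text
t: 14.4
eef_pos: [0.557, 0.0538, 0.0645]
tool_rot: [0.0, 0.789, 0.614, -0.002]
contact_force: [-1.4, -6.5, 5.0]
gripper_width: -0.001
```

jog_arm([
  {"x": 0.01,"y": 0,"z": 0.0,"wx": 0,"wy": 0,"wz": 0},
  {"x": 0.02,"y": 0,"z": 0.0,"wx": 0,"wy": 0,"wz": 0},
  {"x": 0.03,"y": 0,"z": 0.0,"wx": 0,"wy": 0,"wz": 0},
])

```text
t: 14.65
eef_pos: [0.558, 0.057, 0.0645]
tool_rot: [0.001, 0.79, 0.613, -0.004]
contact_force: [-2.0, -8.9, 5.4]
gripper_width: 0.0
```

```bash
python3 -c "
from h import *
st()"
```

```text
t 14.65 along -0.0781 lat -0.0003 z 0.0645 F_u -9.1 Fz 5.4
```

jog_arm([
  {"x": 0.02,"y": 0,"z": 0.0,"wx": 0,"wy": 0,"wz": 0},
  {"x": 0.03,"y": 0,"z": 0.0,"wx": 0,"wy": 0,"wz": 0},
  {"x": 0.04,"y": 0,"z": 0.0,"wx": 0,"wy": 0,"wz": 0},
])

```text
t: 14.9
eef_pos: [0.5597, 0.0623, 0.0645]
tool_rot: [0.002, 0.791, 0.612, -0.005]
contact_force: [-1.6, -6.5, 4.0]
gripper_width: 0.0
```

jog_arm([
  {"x": 0.02,"y": 0,"z": 0.0,"wx": 0,"wy": 0,"wz": 0},
  {"x": 0.03,"y": 0,"z": 0.0,"wx": 0,"wy": 0,"wz": 0},
  {"x": 0.04,"y": 0,"z": 0.0,"wx": 0,"wy": 0,"wz": 0},
])

```text
t: 15.15
eef_pos: [0.5615, 0.068, 0.0645]
tool_rot: [0.003, 0.791, 0.612, -0.006]
contact_force: [-1.6, -5.9, 4.5]
gripper_width: 0.003
```

```bash
python3 -c "
from h import *
st();go([.5605,.0675,.0645])"
```

```text
t 15.15 along -0.0666 lat -0.0009 z 0.0645 F_u -6.1 Fz 4.5
t 15.15 tcp [0.5615 0.068  0.0645] F [-1.6 -5.9  4.5] w 0.003
shift [-0.0037 -0.0042  0.0002] turn [-0.0012  0.0043 -0.0018]
```

jog_arm([
  {"x": 0.015,"y": -0.002,"z": 0.0,"wx": 0,"wy": 0.002,"wz": 0},
  {"x": 0.022,"y": -0.002,"z": 0.0,"wx": 0,"wy": 0.002,"wz": 0},
  {"x": 0.03,"y": -0.002,"z": 0.0,"wx": 0,"wy": 0.002,"wz": 0},
])

```text
t: 15.4
eef_pos: [0.5624, 0.072, 0.0645]
tool_rot: [0.001, 0.792, 0.611, -0.005]
contact_force: [-0.6, -2.6, 2.1]
gripper_width: 0.001
```

```bash
python3 -c "
from h import *
st()"
```

```text
t 15.40 along -0.0625 lat -0.0008 z 0.0645 F_u -2.7 Fz 2.1
```

jog_arm([
  {"x": 0.01,"y": 0,"z": 0.0,"wx": 0,"wy": 0.002,"wz": 0},
  {"x": 0.015,"y": 0,"z": 0.0,"wx": 0,"wy": 0.002,"wz": 0},
  {"x": 0.02,"y": 0,"z": 0.0,"wx": 0,"wy": 0.002,"wz": 0},
])

```text
t: 15.65
eef_pos: [0.5634, 0.0761, 0.0644]
tool_rot: [-0.001, 0.792, 0.611, -0.002]
contact_force: [-0.7, -4.6, 2.7]
gripper_width: -0.002
```

jog_arm([
  {"x": 0.01,"y": 0,"z": 0.0,"wx": 0,"wy": 0,"wz": 0},
  {"x": 0.015,"y": 0,"z": 0.0,"wx": 0,"wy": 0,"wz": 0},
  {"x": 0.02,"y": 0,"z": 0.0,"wx": 0,"wy": 0,"wz": 0},
])

```text
t: 15.9
eef_pos: [0.5634, 0.0762, 0.0645]
tool_rot: [0.001, 0.792, 0.61, -0.005]
contact_force: [-5.0, -11.4, 9.0]
gripper_width: -0.001
```

```bash
python3 -c "
from h import *
st()"
```

```text
t 15.90 along -0.0582 lat -0.0008 z 0.0645 F_u -12.2 Fz 9.0
```

The lid doesn't move under 12 N after about 25 mm past first ridge contact, so it's at the stop. I'll back off and check.

jog_arm([
  {"x": -0.03,"y": 0,"z": 0.0,"wx": 0,"wy": 0,"wz": 0},
  {"x": -0.1,"y": 0,"z": 0.0,"wx": 0,"wy": 0,"wz": 0},
  {"x": -0.15,"y": 0,"z": -0.1,"wx": 0,"wy": 0,"wz": 0},
  {"x": -0.25,"y": 0,"z": -0.3,"wx": 0,"wy": 0,"wz": 0},
  {"x": -0.4,"y": 0,"z": -0.5,"wx": 0,"wy": 0,"wz": 0},
  {"x": -0.6,"y": 0,"z": -0.5,"wx": 0,"wy": 0,"wz": 0},
  {"x": -0.8,"y": 0,"z": -0.5,"wx": 0,"wy": 0,"wz": 0},
  {"x": -1,"y": 0,"z": -0.5,"wx": 0,"wy": 0,"wz": 0},
  {"x": -1,"y": 0,"z": -0.5,"wx": 0,"wy": 0,"wz": 0},
  {"x": -1,"y": 0,"z": -0.5,"wx": 0,"wy": 0,"wz": 0},
])

```text
t: 16.73
eef_pos: [0.5118, -0.1202, 0.1661]
tool_rot: [0.001, 0.794, 0.608, -0.006]
contact_force: [0.1, 0.5, -0.6]
gripper_width: 0.003
```

```bash
python3 - <<'E'
from h import *
o=[]
for cam,a,b in(("top",170,180),("scene",158,240)):
    f=cams.read_camera(cam)[:,:,::-1];cv2.imwrite(f"pics/{cam}6.png",f)
    o.append(cv2.resize(f[a:a+50,b:b+105],None,fx=5.9,fy=5.9,interpolation=cv2.INTER_CUBIC))
cv2.imwrite("pics/c6.png",np.vstack(o))
st()
E
```

```text
t 16.83 along -0.2567 lat 0.0007 z 0.1662 F_u 0.3 Fz 0.2
```

View pics/c6.png

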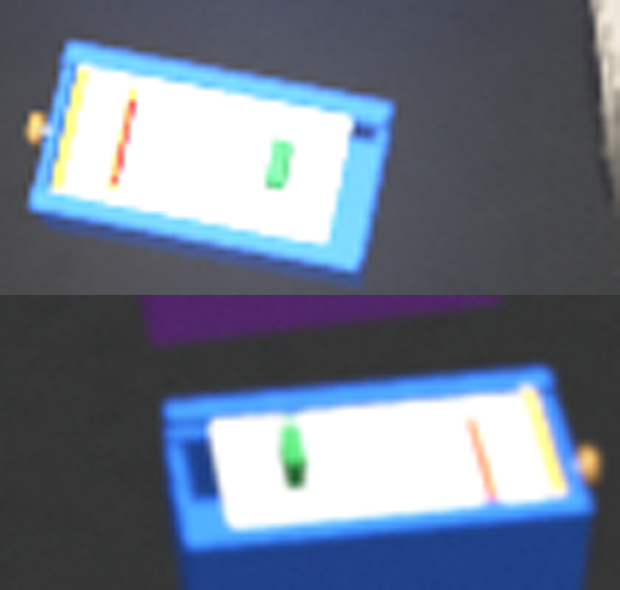

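View pics/scene6.png

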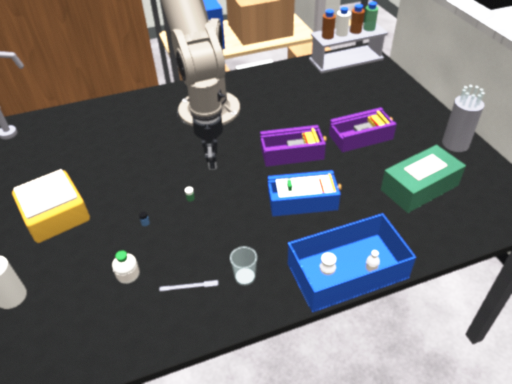

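The red ridge shows in the lid's slot (top crop 123,138; scene crop 482,460) and the lid's edge is against the yellow end piece. The green vial (189,194), blue vial (144,218), beaker, bottle and spatula are where they were, and the robot is clear. Handing in.

```bash
python3 -c "
from station import bot
print(bot.hand_in())"
```

```text
the job is handed in; nothing more can be done
None
```

The amber vial stands in the empty well, released, and the lid is pushed shut. I handed the job in at about 17 s of the 59 s allowed.

- **Vial:** it went in with no notable contact force. A picture before closing showed it centred in the well. Once the lid was shut the vial could not be seen.
- **Lid:** it met the ridge and took about 9 N to climb it and 3–6 N to run on. About 25 mm after first contact it stopped, and did not move under 12 N. The highest force I read was about 15 N at the tool, counting the upward part. I only read the force at the end of each move, so brief peaks would not show.
- **Snap:** the last pictures show the red ridge in the lid's slot and the lid's edge at the yellow stop. I did not see a separate snap in the force, only a dip to about 3 N some 4 mm before the stop.
- **Other things:** both other vials, the beaker, the reagent bottle and the spatula look unmoved by eye, and the robot touches nothing.

One check disagreed: the two cameras differed by about 5 mm in world x. I corrected this using the position where the gripper closed on the vial.

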